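# Load the polishing balls and hold the tumbler's cover open

### The arm

A 6-joint arm with a two-finger parallel gripper is mounted at the origin on the work surface. World frame = base frame: x ahead of the robot, y to its left, z up, the work surface at z = 0. Lengths are in m, angles in rad, forces in N, time in s.
With the tool pointing down it reaches from about 0.3 to 0.775 m from the base axis. Payload 14.6 kg.
Tool frame: the origin (TCP) lies midway between the tips of the shut fingers; the grasp point (between the pads) lies 19 mm behind it (ctrl.grip_depth is the z of the grasp point in the tool frame, in m); z points along the fingers, y is the line along which they close (so a half turn about z gives the same grasp; the last joint's range is limited). The gripper opens to 94 mm and grips with 3 to 60 N. Pads are 16 mm wide; open, the fingers measure 119 mm over their backs; the gripper's body (75 mm by 177 mm) begins 78 mm behind the grasp point.
Start: joints at [1.21, 0.3, 1.521, -0, 1.321, -0.067], TCP at [0.159, 0.526, 0.205] pointing down, gripper open.
Joint ranges: [-3.03, 3.03], [-0.79, 2.21], [0.23, 2.52], [-1.04, 4.18], [0, 3.07], [-2.55, 2.55]. Speed limits (rad/s): [2.22, 2.22, 2.57, 3.14, 3.14, 3.14].

### API

Orientations are given as [roll, pitch, yaw] about the fixed x, y, z axes, in that order (R = Rz(yaw) Ry(pitch) Rx(roll)).
In Python, from station import ctrl gives the robot as it stands. The module is installed in compiled form; this text tells all that it offers.
- The arm moves only by the tool carry_out, never from a script. Its argument "commands" is a list of rows, each a list of 3 entries, a list of its own where there are three numbers: the closure, from 0 (fully open) to 1 (shut), then the shift along the tool's x, y, z in mm, then the turn, a rotation vector about the tool's x, y, z in rad. In form: [[gripper, [tx, ty, tz], [wx, wy, wz]], ...]. A call has 1 to 10 rows; each row shifts and turns the commanded pose from where the row before left it, along the tool's axes as they then stand; what a row does not reach is not made up. A row lasts 1/8 s, in which the tool goes at most 62.5 mm and 10.7 degrees, less where a joint would pass 70% of its speed; a pose out of reach is approached as far as the arm can. A call with a gripper value outside its range is refused whole. The fingers move at their own pace and stop on an object; "squeeze" is the grip in N (left out, the last holds). Time passes only in rows, so rows that do not move let the fingers close. It gives the time, the measured TCP pose, the force, the opening and the grip force at its end, in the units of the state.
- ctrl.get_obs(): the state, without advancing time (a new reading comes with each control period).
- ctrl.camera(name): name is "side" or "top" or "wrist"; returns a dict with "img" (400x640x3 uint8, blue, green, red), "camera_matrix" (3x3 intrinsics, pixels), "rvec" (rotation vector, rad) and "tvec" (3), from world to camera coordinates, as OpenCV has them. Camera axes: x right, y down, z forward; pixel columns grow to the right and rows downward; lengths in m; the calibration is good to about 2 mm. A picture is of the moment at which its call begins. There is no depth.
- ctrl.hand_in(): hands the job in; it is judged then, once.
Trained networks look in the newest picture that a camera, given by its name, has taken for a name from the list of things; names that differ only in an ending like _2 or _b are one class to them, and where a whole thing is asked for, a point or a joint stands for the part that bears it (a point fixed in the world has none). Each returns a list of dicts, best first, with "score" (0 to 1); they miss things now and then, are a little off and sometimes report something else, mostly with a low value. They report only what shows in the picture. A call takes as long as a camera call. They do not tell look-alikes from the thing itself.
- ctrl.outline_of(thing, camera): "region" (400x640 bool, what is visible of it).
- ctrl.place_of(thing, camera): "at" ([x, y, z] in m, in world coordinates, good to about 4 mm: a listed point, or the origin of a listed thing).
The state is a dict: "time_s": time; "qpos": joint angles; "joint_vel": joint speeds; "tau": joint torques, N m; "ee_pos": TCP position; "eef_rot": TCP orientation; "force": force on the tool from outside, world axes, zero at the start; "moment": the same for the moment, N m; "grip_width": finger opening in m; "grip_force": force on a finger pad.
Only numpy, scipy, OpenCV 4.12 (cv2) and the standard library are available. Lean on these libraries where they do the work, as an engineer would, in place of code of your own. Each camera call takes 0.05 s, during which the arm holds its last target. There are 200 camera calls.

### The job

Tip the four white polishing balls from the orange scoop into the steel hopper of the green tumbler, then set the empty scoop down upright on the bench. Then lift the white sprung drum cover (the black bar is its handle) to about 50 degrees (level with the orange tab on the quadrant beside it) so that the mechanic can put parts in, and finish while still holding it there: do not let go, or it falls shut. Do not disturb the other things on the bench.

Things in the scene. Friction and masses are not known exactly. Their poses are not given: they have to be found in the camera images.
- machine: green bench tumbler, fixed, base 260 (x) x 400 (y) x 50 mm high; origin at the centre of its underside, x points away from its front (the robot's side), y to the left, z up. Left half: steel hopper, behind it a round motor (x 35 to 137, y 75 to 187, top 127 mm up). Right half: drum housing, 190 x 190 mm, top 135 mm above the bench, with the white cover
- quadrant_tab (a point): outer end of the radial orange tab that marks 50 degrees, 250 mm above the bench, on a thin fixed steel quadrant (radius 110 mm about the hinge line, up to 242 mm high) that stands 112 mm right (-y) of the cover's middle; axes as the machine's
- hopper_mouth (a point): centre of the square mouth of the hopper, at rim height (150 mm above the bench); axes as the machine's. Mouth 140 x 140 mm inside, walls 4 mm, shallow V floor about 90 mm below the rim
- cover (a joint): opening angle of the white drum cover (rad): 0 shut, 0.873 = 50 degrees, stop at 1.3; its weight and a spring close it from any angle with about 0.3 to 0.7 N m, so it never stays open by itself
- cover_hinge (a point): middle of the cover's hinge line, which runs along the machine's y at the far edge of the cover, 135 mm above the bench; axes as the machine's. The shut cover reaches 180 mm from it to -x and is 190 mm wide, 8 mm thick; its near edge swings up and away from the robot
- cover_bar (a point): middle of the round black bar on the cover: 12 mm thick, 100 mm long, parallel to the hinge, its ends on two posts; axes turn with the cover. Cover shut: 160 mm towards -x of the hinge and 53 mm above it (45 mm above the cover's top face). Being round, it can turn between the fingers as the cover swings
- scoop: orange scoop, loose, mouth on its -x side; origin on its underside, under the bowl's centre; z up. Bowl x -40 to 43, 76 mm wide (y), walls 33 mm high on three sides, floor 3 mm; at the mouth only a lip, 5.5 mm above the underside (2.5 above the floor). Balls roll out once the mouth is tipped down more than about 40 degrees. About 0.15 kg empty
- scoop_grip (a point): grasp point of the scoop's black upright handle plate, behind the bowl: 72 mm to +x of the scoop's origin and 35 mm above its underside; axes as the scoop's. The plate is 14 mm thick (y), 50 mm long (x 43 to 93 mm) and 60 mm high from the underside
- ball0_center (a point): centre of a white ceramic polishing ball, diameter 24 mm, 26 g, lying in the scoop at the start
- ball1_center (a point): centre of a white ceramic polishing ball, diameter 24 mm, 26 g, lying in the scoop at the start
- ball2_center (a point): centre of a white ceramic polishing ball, diameter 24 mm, 26 g, lying in the scoop at the start
- ball3_center (a point): centre of a white ceramic polishing ball, diameter 24 mm, 26 g, lying in the scoop at the start
- drill: blue and black cordless drill standing on its battery, 190 mm tall, battery foot 120 x 75 mm, chuck along its -x; bystander, leave it where it is; origin at the middle of its underside
- spray: red spray can, diameter 60, 170 mm tall; bystander, leave it where it is; origin at the middle of its underside
- tape: roll of yellow tape lying flat, diameter 90, 24 mm high; bystander, leave it where it is; origin at the middle of its underside
- wax: blue block of ski wax, 90 x 50 x 30 mm; bystander, leave it where it is; origin at the middle of its underside
- jar: amber jar of screws, diameter 60, 70 mm tall; bystander, leave it where it is; origin at the middle of its underside
- brush: wooden brush lying on the bench; bystander, leave it where it is; origin under it; it lies along its own x, handle to -x
Mind the look-alikes: they are no part of the job. Of the things that look like the scoop, the larger one is meant.

How it is judged:
On the way, in this order (a step that is already met when the one before it is completed fails the run):
1. all four balls lie in the hopper (x of ball0_center in the frame of hopper_mouth between -0.07 and 0.07 m and y of ball0_center in the frame of hopper_mouth between -0.07 and 0.07 m and z of ball0_center in the frame of hopper_mouth between -0.11 and 0 m and x of ball1_center in the frame of hopper_mouth between -0.07 and 0.07 m and y of ball1_center in the frame of hopper_mouth between -0.07 and 0.07 m and z of ball1_center in the frame of hopper_mouth between -0.11 and 0 m and x of ball2_center in the frame of hopper_mouth between -0.07 and 0.07 m and y of ball2_center in the frame of hopper_mouth between -0.07 and 0.07 m and z of ball2_center in the frame of hopper_mouth between -0.11 and 0 m and x of ball3_center in the frame of hopper_mouth between -0.07 and 0.07 m and y of ball3_center in the frame of hopper_mouth between -0.07 and 0.07 m and z of ball3_center in the frame of hopper_mouth between -0.11 and 0 m), for 0.2 s.
2. the empty scoop stands upright on the bench, let go (all of step 1 and height (world z) of scoop_grip between 0.028 and 0.045 m and angle between scoop_grip's own z axis and vertical below 0.15 rad and contact force between scoop and the fingers below 0.1 N and linear speed of scoop below 0.03 m/s), for 0.2 s.
At the end, for the whole second after the job is handed in: All four balls are in the hopper, below its rim; the scoop stands upright on the bench (within 0.15 rad), let go and at rest; the cover is held still by the fingers, with at least 0.8 N, at 50 degrees give or take 6 (0.77 to 0.98 rad), and the scoop does not prop it (all of step 2 and value of joint cover between 0.767945 and 0.977384 rad and velocity of joint cover between -0.08 and 0.08 rad/s and contact force between cover and the fingers above 0.8 N and contact force between cover and scoop below 0.1 N); the arm keeps its last pose, push and grip.
It fails at once if another thing on the bench is pushed more than 30 mm from its place (distance of any of drill, spray, tape, wax, jar, brush from where it was at the start of the episode above 0.03 m).
It fails at once if the cover is lifted while the scoop is still in the hand or the balls are not yet in (value of joint cover above 0.35 rad and not ((x of ball0_center in the frame of hopper_mouth between -0.07 and 0.07 m and y of ball0_center in the frame of hopper_mouth between -0.07 and 0.07 m and z of ball0_center in the frame of hopper_mouth between -0.11 and 0 m) and (x of ball1_center in the frame of hopper_mouth between -0.07 and 0.07 m and y of ball1_center in the frame of hopper_mouth between -0.07 and 0.07 m and z of ball1_center in the frame of hopper_mouth between -0.11 and 0 m) and (x of ball2_center in the frame of hopper_mouth between -0.07 and 0.07 m and y of ball2_center in the frame of hopper_mouth between -0.07 and 0.07 m and z of ball2_center in the frame of hopper_mouth between -0.11 and 0 m) and (x of ball3_center in the frame of hopper_mouth between -0.07 and 0.07 m and y of ball3_center in the frame of hopper_mouth between -0.07 and 0.07 m and z of ball3_center in the frame of hopper_mouth between -0.11 and 0 m) and height (world z) of scoop_grip below 0.045 m)).
It also fails if it takes over 72 s, if anything falls off the work surface, if the arm or the gripper's body presses on something with over 40 N, if the wrist force passes 120 N, or if a joint passes its speed limit or range.

## Working session

There is one attempt and no reset: what is moved stays moved. The work goes in short steps, Python scripts to look and compute and a tool call to move; the robot and the scene stay as the last step left them, time stands still between calls to the robot, and variables do not carry over. Pictures are saved under pics/ and viewed, at most 12 in all, crops included, and the job is handed in when it is done.

Besides the shell and the picture viewer there is one more tool, called after "Request:" as name(argument=value, ...), one argument or row to a line, values as JSON. carry_out: Moves the arm, as the interface text tells. Its arguments: {"type":"object","properties":{"commands":{"type":"array","items":{"type":"array"}},"squeeze":{"type":"number"}},"required":["commands"]}

```bash
mkdir -p pics; cat > h.py <<'E'
from station import ctrl
import numpy as np, cv2
def P(name):
    c=ctrl.camera(name); R=cv2.Rodrigues(np.array(c["rvec"]))[0]; return c["img"],np.array(c["camera_matrix"]),R,np.array(c["tvec"]).reshape(3)
def px(p,K,R,t):
    q=K@(R@np.array(p)+t); return q[:2]/q[2]
def at_z(u,v,z,K,R,t):
    d=R.T@np.linalg.inv(K)@np.array([u,v,1.]); o=-R.T@t; return o+d*(z-o[2])/d[2]
E
python3 - <<'E'
from h import *
for c in("top","side"):
    img,K,R,t=P(c); cv2.imwrite(f"pics/{c}0.png",img)
    print(c,"cam at",(-R.T@t).round(3))
    for n in["machine","quadrant_tab","hopper_mouth","cover_hinge","cover_bar","scoop","scoop_grip","ball0_center","drill","spray","tape","wax","jar","brush"]:
        try: print(n,[(round(d["score"],2),np.round(d["at"],3).tolist(),px(d["at"],K,R,t).round().tolist()) for d in ctrl.place_of(n,c)])
        except Exception as e: print(n,e)
print(ctrl.get_obs())
E
```

```text
top cam at [0.245 0.002 1.813]
machine [(0.56, [0.546, 0.1, 0.003], [298.0, 194.0]), (0.21, [0.424, -0.313, 0.004], [397.0, 226.0])]
quadrant_tab [(0.88, [0.513, -0.112, 0.25], [353.0, 193.0])]
hopper_mouth [(0.86, [0.526, 0.209, 0.152], [268.0, 192.0])]
cover_hinge [(0.96, [0.625, -0.014, 0.135], [326.0, 169.0])]
cover_bar [(0.72, [0.461, 0.008, 0.186], [319.0, 209.0])]
scoop [(0.57, [0.423, -0.311, 0.004], [396.0, 226.0]), (0.55, [0.646, -0.227, -0.0], [376.0, 173.0])]
scoop_grip [(0.73, [0.516, -0.114, 0.249], [353.0, 192.0]), (0.56, [0.639, -0.178, 0.026], [365.0, 173.0]), (0.55, [0.495, -0.282, 0.031], [390.0, 208.0])]
ball0_center [(0.67, [0.412, -0.297, 0.015], [393.0, 228.0]), (0.41, [0.419, -0.327, 0.019], [401.0, 227.0])]
drill [(0.58, [0.374, 0.475, -0.001], [206.0, 233.0]), (0.33, [0.546, 0.101, 0.001], [298.0, 194.0])]
spray [(0.63, [0.291, -0.32, 0.0], [398.0, 258.0])]
tape [(0.76, [0.305, 0.363, 0.0], [232.0, 250.0])]
wax [(0.72, [0.559, -0.515, -0.003], [445.0, 195.0])]
jar [(0.56, [0.686, -0.33, 0.001], [401.0, 164.0])]
brush [(0.7, [0.369, -0.506, -0.0], [444.0, 240
[... 1355 characters left out ...]
9, -0.322, -0.001], [313.0, 341.0])]
{'time_s': 1.5, 'qpos': array([ 1.21038951e+00,  2.99883555e-01,  1.52098979e+00,  4.02985993e-06,
        1.32071104e+00, -6.66136646e-02]), 'joint_vel': array([ 0.00148047, -0.00072031,  0.00040095,  0.0018249 ,  0.00135258,
       -0.00210899]), 'tau': array([ 1.36472794e-03, -5.31654453e+01, -3.52911866e+01,  7.09036225e-02,
        2.13172822e-02, -3.18542675e-05]), 'ee_pos': array([0.15927781, 0.52642341, 0.20545893]), 'eef_rot': array([ 3.14158415e+00, -3.34559461e-06,  2.84779851e+00]), 'force': array([-0.14665452, -0.07133671,  0.70616333]), 'moment': array([0.06600886, 0.00338499, 0.05043376]), 'grip_force': 0.0, 'grip_width': 0.094081461326493}
```

View pics/top0.png

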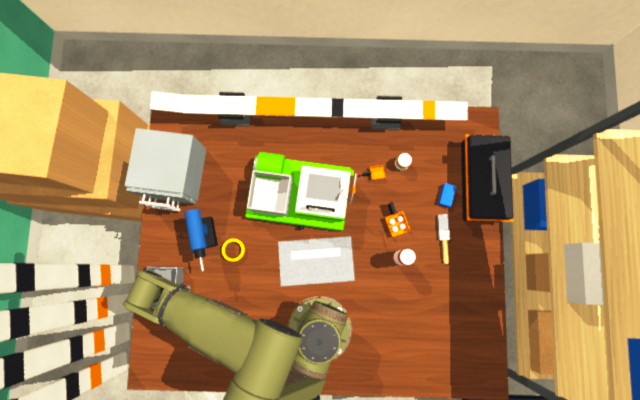

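View pics/side0.png

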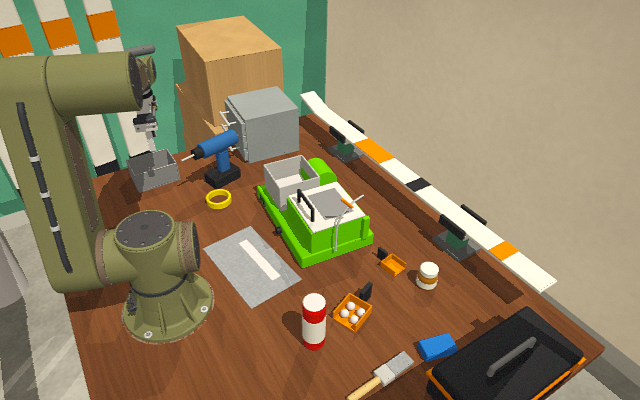

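Two scoop-like things show: the one with four balls at top (396,226) / side (352,317), and a smaller empty one at top (376,173) / side (394,267). The one with the balls is also the larger, so it fits. I'll confirm that in a crop and plan the approach.

```bash
cat >> h.py <<'E'
from scipy.spatial.transform import Rotation as Ro
def rpy(r): return Ro.from_euler("xyz",r)
def plan(start,goal,n,g,arc=False,ease=True):
    """start/goal=(pos,Rotation); prints rounded rows, returns the end pose"""
    p,r=np.array(start[0],float),start[1]; p0,p1=p.copy(),np.array(goal[0],float)
    d=(goal[1]*r.inv()).as_rotvec(); r0=r; rows=[]
    cyl=lambda q:np.array([np.hypot(q[0],q[1]),np.arctan2(q[1],q[0]),q[2]])
    for i in range(1,n+1):
        s=i/n
        if ease: s=(1-np.cos(np.pi*s))/2
        if arc:
            c=cyl(p0)+(cyl(p1)-cyl(p0))*s; q=np.array([c[0]*np.cos(c[1]),c[0]*np.sin(c[1]),c[2]])
        else: q=p0+(p1-p0)*s
        rt=Ro.from_rotvec(d*s)*r0
        sh=np.round(r.inv().apply(q-p)*1000); w=np.round((r.inv()*rt).as_rotvec(),2)
        rows.append([g,[int(x) for x in sh],[float(x)+0. for x in w]])
        p=p+r.apply(sh/1000); r=r*Ro.from_rotvec(w)
    for i in range(0,n,10): print(str(rows[i:i+10]).replace(" ",""))
    print("end",p.round(4),r.as_euler("xyz").round(3),"maxstep",max(np.linalg.norm(x[1]) for x in rows),max(np.linalg.norm(x[2]) for x in rows)); return p,r
def now():
    o=ctrl.get_obs(); return o["ee_pos"],rpy(o["eef_rot"])
E
python3 - <<'E'
from h import *
i=cv2.imread("pics/side0.png")[225:345,290:450]; cv2.imwrite("pics/crop.png",cv2.resize(i,None,fx=4,fy=4,interpolation=3))
s=now(); s=plan(s,([.159,.526,.35],s[1]),4,0)
# yaw must go 2.848 -> 0.385 (decreasing)
plan(s,([.49,-.285,.17],rpy([np.pi,0,.385])),20,0,arc=True,ease=False)
E
```

```text
[[0,[0,0,-21],[0.0,0.0,0.0]],[0,[0,0,-51],[0.0,0.0,0.0]],[0,[0,0,-51],[0.0,0.0,0.0]],[0,[0,0,-22],[0.0,0.0,0.0]]]
end [0.1593 0.5264 0.3505] [ 3.142 -0.     2.848] maxstep 51.0 0.0
[[0,[-50,-1,9],[0.0,0.0,0.12]],[0,[-49,0,9],[0.0,0.0,0.13]],[0,[-50,2,9],[0.0,0.0,0.12]],[0,[-50,3,9],[0.0,0.0,0.12]],[0,[-50,5,9],[0.0,0.0,0.13]],[0,[-49,7,9],[0.0,0.0,0.12]],[0,[-49,9,9],[0.0,0.0,0.12]],[0,[-50,10,9],[0.0,0.0,0.13]],[0,[-48,12,9],[0.0,0.0,0.12]],[0,[-49,13,9],[0.0,0.0,0.12]]]
[[0,[-48,15,9],[0.0,0.0,0.12]],[0,[-48,16,9],[0.0,0.0,0.13]],[0,[-47,19,9],[0.0,0.0,0.12]],[0,[-47,19,9],[0.0,0.0,0.12]],[0,[-46,21,9],[0.0,0.0,0.13]],[0,[-45,23,9],[0.0,0.0,0.12]],[0,[-45,24,9],[0.0,0.0,0.12]],[0,[-43,26,9],[0.0,0.0,0.13]],[0,[-43,28,9],[0.0,0.0,0.12]],[0,[-43,28,9],[0.0,0.0,0.12]]]
end [ 0.4896 -0.2848  0.1705] [-3.142 -0.     0.388] maxstep 52.09606511052442 0.13
```

View pics/crop.png

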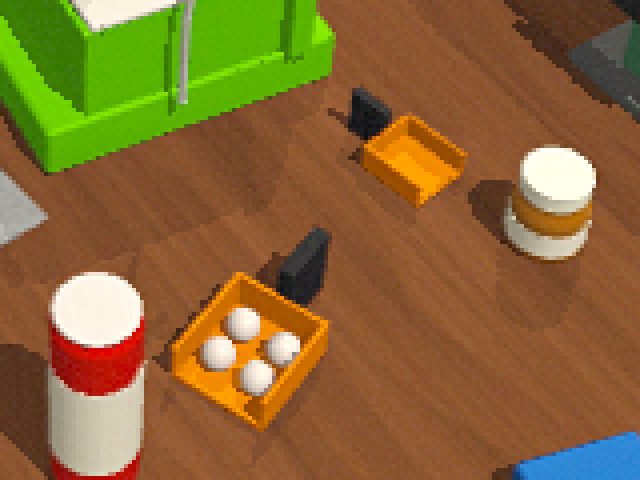

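The crop confirms it: the larger scoop, holding the four balls, is at crop (250,350), its handle at (305,265) and its open mouth at the lower left. The smaller empty scoop at (415,155) is the look-alike. I'll keep the height at 0.35 m during the swing to clear the quadrant.

Request:
carry_out(
  commands=[
    [0,[0,0,-21],[0,0,0]],
    [0,[0,0,-51],[0,0,0]],
    [0,[0,0,-51],[0,0,0]],
    [0,[0,0,-22],[0,0,0]],
  ],
)

```text
time_s: 2.0
ee_pos: [0.1594, 0.5267, 0.3536]
eef_rot: [3.138, 0.0, 2.848]
force: [0.2, -0.5, -1.1]
grip_width: 0.0937
grip_force: 0.0
```

Request:
carry_out(
  commands=[
    [0,[-50,-1,0],[0.0,0.0,0.12]],
    [0,[-49,0,0],[0.0,0.0,0.13]],
    [0,[-50,2,0],[0.0,0.0,0.12]],
    [0,[-50,3,0],[0.0,0.0,0.12]],
    [0,[-50,5,0],[0.0,0.0,0.13]],
    [0,[-49,7,0],[0.0,0.0,0.12]],
    [0,[-49,9,0],[0.0,0.0,0.12]],
    [0,[-50,10,0],[0.0,0.0,0.13]],
    [0,[-48,12,0],[0.0,0.0,0.12]],
    [0,[-49,13,0],[0.0,0.0,0.12]],
  ],
)

```text
time_s: 3.25
ee_pos: [0.5201, 0.203, 0.3503]
eef_rot: [-3.141, 0.0, 1.614]
force: [-0.4, 1.2, -0.4]
grip_width: 0.0938
grip_force: 0.0
```

Request:
carry_out(
  commands=[
    [0,[-48,15,0],[0.0,0.0,0.12]],
    [0,[-48,16,0],[0.0,0.0,0.13]],
    [0,[-47,19,0],[0.0,0.0,0.12]],
    [0,[-47,19,0],[0.0,0.0,0.12]],
    [0,[-46,21,0],[0.0,0.0,0.13]],
    [0,[-45,23,0],[0.0,0.0,0.12]],
    [0,[-45,24,0],[0.0,0.0,0.12]],
    [0,[-43,26,0],[0.0,0.0,0.13]],
    [0,[-43,28,0],[0.0,0.0,0.12]],
    [0,[-43,28,0],[0.0,0.0,0.12]],
  ],
)

```text
time_s: 4.5
ee_pos: [0.4888, -0.2863, 0.3502]
eef_rot: [-3.141, 0.0, 0.384]
force: [-0.2, 0.5, 0.2]
grip_width: 0.094
grip_force: 0.0
```

Request:
carry_out(
  commands=[
    [0,[0,0,45],[0,0,0]],
    [0,[0,0,60],[0,0,0]],
    [0,[0,0,55],[0,0,0]],
    [0,[0,0,20],[0,0,0]],
    [0,[0,0,0],[0,0,0]],
  ],
)

```text
time_s: 5.12
ee_pos: [0.4891, -0.2845, 0.1693]
eef_rot: [-3.139, 0.001, 0.388]
force: [-0.1, 0.3, 0.7]
grip_width: 0.0939
grip_force: 0.0
```

```bash
python3 - <<'E'
from h import *
img,K,R,t=P("wrist"); cv2.imwrite("pics/w1.png",img)
print(now()[0],ctrl.get_obs()["eef_rot"],"cam",-R.T@t,R[2])
for n in["scoop","scoop_grip","ball0_center"]: print(n,[(round(d["score"],2),np.round(d["at"],4).tolist(),px(d["at"],K,R,t).round().tolist()) for d in ctrl.place_of(n,"wrist")])
E
```

```text
[ 0.48967772 -0.28490652  0.1708345 ] [-3.14152536e+00  7.05836134e-05  3.87794819e-01] cam [ 0.56256112 -0.25540134  0.34830959] [-0.25161439 -0.10146002 -0.96249471]
scoop [(0.92, [0.4277, -0.309, 0.0031], [313.0, 236.0]), (0.77, [0.6402, -0.2264, 0.0019], [316.0, 30.0])]
scoop_grip [(0.85, [0.6351, -0.1733, 0.0285], [262.0, 3.0]), (0.77, [0.4933, -0.2829, 0.0304], [313.0, 185.0])]
ball0_center [(0.52, [0.4168, -0.329, 0.0144], [325.0, 253.0])]
```

View pics/w1.png

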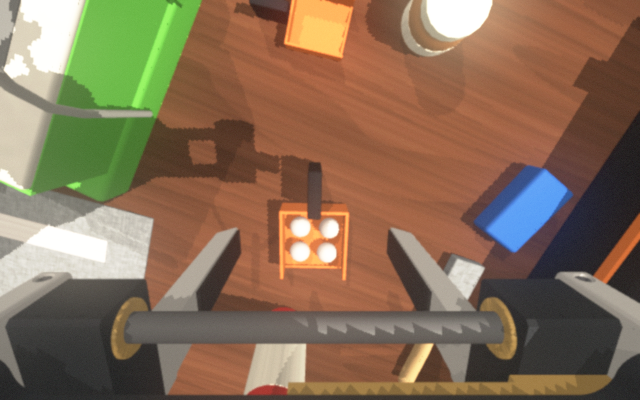

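The wrist view shows the scoop squarely aligned: handle top at (315,185), bowl with the balls at (313,240). The position is already right, so I descend and grip.

Request:
carry_out(
  commands=[
    [0,[0,0,35],[0,0,0]],
    [0,[0,0,45],[0,0,0]],
    [0,[0,0,40],[0,0,0]],
    [0,[0,0,22],[0,0,0]],
    [0,[0,0,10],[0,0,0]],
    [0,[0,0,0],[0,0,0]],
    [0.5,[0,0,0],[0,0,0]],
    [0.8,[0,0,0],[0,0,0]],
    [1,[0,0,0],[0,0,0]],
    [1,[0,0,0],[0,0,0]],
  ],
  squeeze=45,
)

```text
time_s: 6.58
ee_pos: [0.4896, -0.2849, 0.0186]
eef_rot: [3.141, -0.0, 0.388]
force: [0.3, 0.3, -0.2]
grip_width: 0.0577
grip_force: 0.0
```

Request:
carry_out(
  commands=[
    [1,[0,0,0],[0,0,0]],
    [1,[0,0,0],[0,0,0]],
    [1,[0,0,-3],[0,0,0]],
    [1,[0,0,-10],[0,0,0]],
    [1,[0,0,-15],[0,0,0]],
    [1,[0,0,-15],[0,0,0]],
    [1,[0,0,-8],[0,0,0]],
    [1,[0,0,0],[0,0,0]],
  ],
)

```text
time_s: 7.58
ee_pos: [0.4898, -0.285, 0.0701]
eef_rot: [3.141, -0.001, 0.388]
force: [0.3, -0.1, -2.5]
grip_width: 0.0137
grip_force: 45.0
```

```bash
python3 - <<'E'
from h import *
out=[]
for c,(a,b) in {"side":(330,360),"wrist":(313,236)}.items():
    img,K,R,t=P(c)
    if c=="side": img=cv2.resize(img[220:345,270:470],(640,400))
    out.append(img)
    for n in["scoop","scoop_grip","ball0_center"]: print(c,n,[(round(d["score"],2),np.round(d["at"],4).tolist()) for d in ctrl.place_of(n,c)])
cv2.imwrite("pics/g1.png",cv2.resize(np.hstack(out),(800,250)))
o=ctrl.get_obs(); print(o["ee_pos"],o["eef_rot"],o["qpos"])
E
```

```text
side scoop [(0.82, [0.4281, -0.3138, 0.0327]), (0.52, [0.645, -0.2317, 0.0037])]
side scoop_grip [(0.93, [0.4939, -0.2834, 0.0645]), (0.57, [0.6368, -0.177, 0.027])]
side ball0_center [(0.68, [0.542, 0.0994, 0.0004]), (0.58, [0.4228, -0.3299, 0.0471]), (0.26, [0.4619, 0.0102, 0.1841])]
wrist scoop [(0.9, [0.4248, -0.3088, 0.0347])]
wrist scoop_grip [(0.91, [0.495, -0.2828, 0.0657])]
wrist ball0_center []
[ 0.489465   -0.28474928  0.06913234] [-3.14113486e+00  3.19383014e-04  3.87816339e-01] [-5.91571071e-01  4.82365888e-01  1.60675704e+00 -1.13973961e-05
  1.05302783e+00  5.91414634e-01]
```

View pics/g1.png

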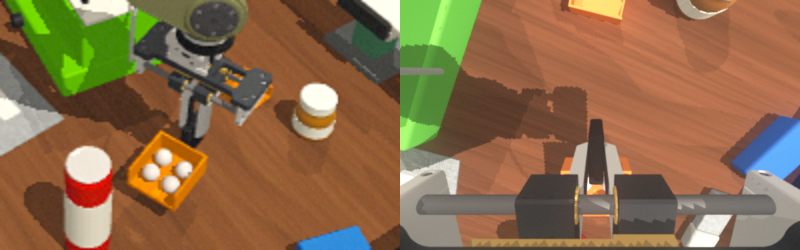

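The scoop is held with all four balls at side-crop (165,170), but the fingers closed late and grip it about 18 mm too high. I'll set it down and regrip lower.

Request:
carry_out(
  commands=[
    [1,[0,0,10],[0,0,0]],
    [1,[0,0,13],[0,0,0]],
    [1,[0,0,7],[0,0,0]],
    [1,[0,0,2],[0,0,0]],
    [1,[0,0,0],[0,0,0]],
    [0.7,[0,0,0],[0,0,0]],
    [0.7,[0,0,0],[0,0,0]],
    [0.7,[0,0,5],[0,0,0]],
    [0.7,[0,0,9],[0,0,0]],
    [0.7,[0,0,6],[0,0,0]],
  ],
)

```text
time_s: 9.22
ee_pos: [0.4893, -0.2847, 0.0165]
eef_rot: [-3.141, 0.0, 0.388]
force: [0.2, -0.1, 0.5]
grip_width: 0.028
grip_force: 0.0
```

Request:
carry_out(
  commands=[
    [1,[0,0,0],[0,0,0]],
    [1,[0,0,0],[0,0,0]],
    [1,[0,0,0],[0,0,0]],
    [1,[0,0,0],[0,0,0]],
    [1,[0,0,0],[0,0,0]],
    [1,[0,0,0],[0,0,0]],
    [1,[0,0,0],[0,0,0]],
  ],
  squeeze=50,
)

```text
time_s: 10.1
ee_pos: [0.4896, -0.2848, 0.0175]
eef_rot: [-3.142, -0.0, 0.388]
force: [0.6, -0.1, -1.2]
grip_width: 0.0137
grip_force: 50.0
```

Request:
carry_out(
  commands=[
    [1,[0,0,-3],[0,0,0]],
    [1,[0,0,-10],[0,0,0]],
    [1,[0,0,-15],[0,0,0]],
    [1,[0,0,-15],[0,0,0]],
    [1,[0,0,-8],[0,0,0]],
    [1,[0,0,0],[0,0,0]],
  ],
)

```text
time_s: 10.85
ee_pos: [0.4898, -0.285, 0.0692]
eef_rot: [3.141, -0.001, 0.388]
force: [-0.3, 0.6, -2.9]
grip_width: 0.0139
grip_force: 50.0
```

```bash
python3 - <<'E'
from h import *
for c in("side","wrist"):
    P(c)
    for n in["scoop","scoop_grip"]: print(c,n,[(round(d["score"],2),np.round(d["at"],4).tolist()) for d in ctrl.place_of(n,c)])
o=ctrl.get_obs(); print(o["ee_pos"],o["eef_rot"])
s=now(); x=np.array([np.cos(.388),np.sin(.388),0])
up=rpy([np.pi,0,.388]); tilt=Ro.from_rotvec(np.array([-x[1],x[0],0])*.12)*up
s=plan(s,([.489,-.285,.40],tilt),14,1)
s=plan(s,([.585,.235,.40],tilt),24,1,arc=True)
E
```

```text
side scoop [(0.62, [0.4277, -0.3143, 0.051]), (0.6, [0.6451, -0.2317, 0.0039])]
side scoop_grip [(0.89, [0.4964, -0.2807, 0.0847]), (0.59, [0.6365, -0.1777, 0.0279]), (0.3, [0.3006, 0.3584, -0.0002])]
wrist scoop [(0.8, [0.426, -0.3094, 0.0514]), (0.62, [0.4194, -0.3317, 0.0646])]
wrist scoop_grip [(0.82, [0.4934, -0.2812, 0.0848])]
[ 0.48940425 -0.2847289   0.06798898] [-3.14097419e+00  4.58449538e-04  3.87828004e-01]
[[1,[0,0,-4],[0.0,0.0,0.0]],[1,[0,0,-12],[0.0,-0.01,0.0]],[1,[0,0,-20],[0.0,0.0,0.0]],[1,[-1,0,-26],[0.0,-0.01,0.0]],[1,[0,0,-32],[0.0,-0.01,0.0]],[1,[-1,0,-35],[0.0,-0.02,0.0]],[1,[-2,0,-37],[0.0,-0.01,0.0]],[1,[-3,0,-37],[0.0,-0.01,0.0]],[1,[-2,0,-35],[0.0,-0.02,0.0]],[1,[-3,0,-31],[0.0,-0.01,0.0]]]
[[1,[-3,0,-26],[0.0,-0.01,0.0]],[1,[-2,0,-20],[0.0,0.0,0.0]],[1,[-1,0,-12],[0.0,-0.01,0.0]],[1,[-1,0,-4],[0.0,0.0,0.0]]]
end [ 0.4888 -0.2852  0.3998] [-3.141  0.12   0.388] maxstep 37.12142238654117 0.02
[[1,[2,-1,0],[0.0,0.0,0.0]],[1,[6,-4,-1],[0.0,0.0,0.0]],[1,[9,-5,-1],[0.0,0.0,0.0]],[1,[12,-9,-2],[0.0,0.0,0.0]],[1,[16,-10,-1],[0.0,0.0,0.0]],[1,[18,-14,-3],[0.0,0.0,0.0]],[1,[20,-17,-2],[0.0,0.0,0.0]],[1,[21,-19,-3],[0.0,0.0,0.0]],[1,[22,-22,-2],[0.0,0.0,0.0]],[1,[22,-25,-3],[0.0,0.0,0.0]]]
[[1,[21,-28,-3],[0.0,0.0,0.0]],[1,[21,-29,-2],[0.0,0.0,0.0]],[1,[18,-30,-2],[0.0,0.0,0.0]],[1,[17,-32,-2],[0.0,0.0,0.0]],[1,[14,-31,-2],[0.0,0.0,0.0]],[1,[12,-31,-1],[0.0,0.0,0.0]],[1,[10,-29,-2],[0.0,0.0,0.0]],[1,[7,-27,0],[0.0,0.0,0.0]],[1,[6,-24,-1],[0.0,0.0,0.0]],[1,[4,-20,-1],[0.0,0.0,0.0]]]
[[1,[3,-16,0],[0.0,0.0,0.0]],[1,[1,-12,0],[0.0,0.0,0.0]],[1,[1,-8,0],[0.0,0.0,0.0]],[1,[1,-2,0],[0.0,0.0,0.0]]]
end [0.5853 0.2349 0.3997] [-3.141  0.12   0.388] maxstep 36.29049462324811 0.0
```

Firm low grip now (scoop z 0.051 as expected). Lift and carry, mouth tilted slightly up.

Request:
carry_out(
  commands=[
    [1,[0,0,-4],[0,0,0]],
    [1,[0,0,-12],[0,-0.01,0]],
    [1,[0,0,-20],[0,0,0]],
    [1,[-1,0,-26],[0,-0.01,0]],
    [1,[0,0,-32],[0,-0.01,0]],
    [1,[-1,0,-35],[0,-0.02,0]],
    [1,[-2,0,-37],[0,-0.01,0]],
    [1,[-3,0,-37],[0,-0.01,0]],
    [1,[-2,0,-35],[0,-0.02,0]],
    [1,[-3,0,-31],[0,-0.01,0]],
  ],
)

```text
time_s: 12.4
ee_pos: [0.4889, -0.2848, 0.3402]
eef_rot: [3.14, 0.1, 0.387]
force: [0.9, -0.6, -4.0]
grip_width: 0.0139
grip_force: 50.0
```

Request:
carry_out(
  commands=[
    [1,[-3,0,-26],[0,-0.01,0]],
    [1,[-2,0,-20],[0,0,0]],
    [1,[-1,0,-12],[0,-0.01,0]],
    [1,[-1,0,-4],[0,0,0]],
  ],
)

```text
time_s: 12.9
ee_pos: [0.4888, -0.285, 0.4008]
eef_rot: [3.141, 0.12, 0.388]
force: [1.3, -0.2, -2.8]
grip_width: 0.0139
grip_force: 50.0
```

Request:
carry_out(
  commands=[
    [1,[2,-1,0],[0,0,0]],
    [1,[6,-4,-1],[0,0,0]],
    [1,[9,-5,-1],[0,0,0]],
    [1,[12,-9,-2],[0,0,0]],
    [1,[16,-10,-1],[0,0,0]],
    [1,[18,-14,-3],[0,0,0]],
    [1,[20,-17,-2],[0,0,0]],
    [1,[21,-19,-3],[0,0,0]],
    [1,[22,-22,-2],[0,0,0]],
    [1,[22,-25,-3],[0,0,0]],
  ],
)

```text
time_s: 14.15
ee_pos: [0.5798, -0.1102, 0.4001]
eef_rot: [-3.141, 0.12, 0.388]
force: [-0.6, -0.3, -3.0]
grip_width: 0.0143
grip_force: 50.0
```

Request:
carry_out(
  commands=[
    [1,[21,-28,-3],[0,0,0]],
    [1,[21,-29,-2],[0,0,0]],
    [1,[18,-30,-2],[0,0,0]],
    [1,[17,-32,-2],[0,0,0]],
    [1,[14,-31,-2],[0,0,0]],
    [1,[12,-31,-1],[0,0,0]],
    [1,[10,-29,-2],[0,0,0]],
    [1,[7,-27,0],[0,0,0]],
    [1,[6,-24,-1],[0,0,0]],
    [1,[4,-20,-1],[0,0,0]],
  ],
)

```text
time_s: 15.4
ee_pos: [0.5938, 0.1995, 0.4005]
eef_rot: [3.142, 0.12, 0.389]
force: [-0.3, 0.1, -2.4]
grip_width: 0.0136
grip_force: 50.0
```

Request:
carry_out(
  commands=[
    [1,[3,-16,0],[0,0,0]],
    [1,[1,-12,0],[0,0,0]],
    [1,[1,-8,0],[0,0,0]],
    [1,[1,-2,0],[0,0,0]],
    [1,[0,0,0],[0,0,0]],
  ],
)

```text
time_s: 16.02
ee_pos: [0.5854, 0.2347, 0.3999]
eef_rot: [3.142, 0.12, 0.387]
force: [0.0, 0.2, -2.4]
grip_width: 0.0135
grip_force: 50.0
```

```bash
python3 - <<'E'
from h import *
out=[]
for c in("side","top"):
    img,K,R,t=P(c); out.append(cv2.resize(img[80:280,200:440] if c=="side" else img[130:270,230:398],(480,400)))
    for n in["scoop","scoop_grip","hopper_mouth","cover_bar","cover_hinge"]: print(c,n,[(round(d["score"],2),np.round(d["at"],4).tolist()) for d in ctrl.place_of(n,c)])
cv2.imwrite("pics/g2.png",cv2.resize(np.hstack(out),(800,333)))
o=ctrl.get_obs(); print(o["ee_pos"],o["eef_rot"],o["qpos"])
E
```

```text
side scoop [(0.82, [0.5191, 0.2084, 0.3925]), (0.58, [0.6454, -0.2319, 0.0058])]
side scoop_grip [(0.85, [0.6338, -0.1745, 0.0242]), (0.65, [0.593, 0.2368, 0.4145])]
side hopper_mouth [(0.75, [0.2928, -0.3233, 0.0012]), (0.72, [0.5291, 0.208, 0.148]), (0.4, [0.4645, 0.0109, 0.1882])]
side cover_bar [(0.67, [0.4621, 0.0113, 0.1882]), (0.23, [0.5217, 0.2061, 0.3928])]
side cover_hinge [(0.87, [0.6243, -0.0106, 0.1375]), (0.21, [0.3015, 0.3597, -0.0024])]
top scoop [(0.7, [0.6418, -0.2261, -0.0002]), (0.5, [0.5152, -0.112, 0.2516])]
top scoop_grip [(0.56, [0.6394, -0.181, 0.0228])]
top hopper_mouth [(0.68, [0.5465, 0.1006, 0.0037]), (0.59, [0.5272, 0.2108, 0.1485])]
top cover_bar [(0.89, [0.4603, 0.0052, 0.1833])]
top cover_hinge [(0.57, [0.6214, -0.0136, 0.1345])]
[0.58526947 0.23493837 0.40001532] [3.14158421 0.11991067 0.38781118] [ 0.32680099  0.54754593  0.74107254 -0.0079343   1.97265204  1.50711978]
```

View pics/g2.png

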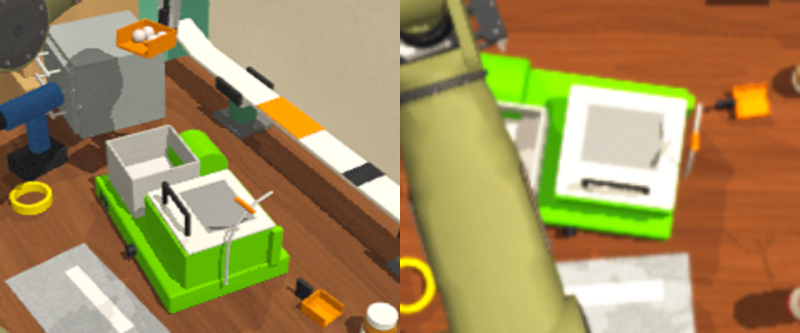

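```bash
python3 - <<'E'
from h import *
from scipy.optimize import least_squares
D=[((.3,1.521,1.321),(np.hypot(.1593,.5264),.2055)),((.48237,1.60676,1.05303),(np.hypot(.489465,.284749),.06913)),((.54755,.74107,1.97265),(np.hypot(.58527,.23494),.40002))]
def f(p,q):
    a,h,L1,L2,ph,L3=p; return np.array([a+L1*np.sin(q[0])+L2*np.sin(q[0]+q[1]+ph)+L3*np.sin(sum(q)),h+L1*np.cos(q[0])+L2*np.cos(q[0]+q[1]+ph)+L3*np.cos(sum(q))])
best=[]
for h in(.3,.4,.5):
  for ph in(-.5,-.2,0.,.2):
    r=least_squares(lambda p:np.concatenate([np.array(f(p,q))-y for q,y in D]+[.003*(p-[.05,h,.45,.4,ph,.25])]),[.05,h,.45,.4,ph,.25])
    best.append((r.cost,r.x))
best.sort(key=lambda b:b[0])
for c,p in best[:5]:
    print(c,p.round(3))
    for t in(.7,.85,1.0,1.15):
        r=.568+.025; tr=r+.108*np.cos(t)-.012*np.sin(t)*-1*-1; tz=.16+.108*np.sin(t)+.012*np.cos(t)
        s=least_squares(lambda q:np.append(f(p,q)-[tr,tz],sum(q)-np.pi+t),[.5,1,.8]); print("  ",t,tr.round(3),tz.round(3),s.x.round(2),s.cost.round(6))
E
```

```text
9.085933412902009e-08 [0.001 0.242 0.428 0.45  0.097 0.293]
   0.7 0.668 0.239 [0.18 1.76 0.5 ] 0.0
   0.85 0.655 0.249 [0.11 1.89 0.29] 0.0
   1.0 0.641 0.257 [0.05 2.02 0.07] 0.0
   1.15 0.626 0.263 [ 0.03  2.14 -0.17] 0.0
9.113695106371362e-08 [-0.     0.259  0.432  0.45   0.103  0.31 ]
   0.7 0.668 0.239 [0.16 1.79 0.49] 0.0
   0.85 0.655 0.249 [0.09 1.93 0.27] 0.0
   1.0 0.641 0.257 [0.04 2.06 0.04] 0.0
   1.15 0.626 0.263 [ 0.02  2.18 -0.21] 0.0
1.6099979344561746e-07 [-0.001  0.286  0.437  0.451  0.111  0.338]
   0.7 0.668 0.239 [0.13 1.84 0.47] 0.0
   0.85 0.655 0.249 [0.06 1.99 0.25] 0.0
   1.0 0.641 0.257 [0.01 2.12 0.01] 0.0
   1.15 0.626 0.263 [ 0.    2.25 -0.26] 0.0
1.757868932795125e-07 [-0.001  0.269  0.434  0.451  0.106  0.32 ]
   0.7 0.668 0.239 [0.15 1.81 0.48] 0.0
   0.85 0.655 0.249 [0.08 1.95 0.26] 0.0
   1.0 0.641 0.257 [0.03 2.08 0.03] 0.0
   1.15 0.626 0.263 [ 0.01  2.21 -0.23] 0.0
2.9714478852920785e-07 [-0.002  0.312  0.443  0.452  0.119  0.366]
   0.7 0.668 0.239 [0.11 1.89 0.45] 0.0
   0.85 0.655 0.249 [0.03 2.04 0.22] 0.0
   1.0 0.641 0.257 [-0.01  2.18 -0.03] 0.0
   1.15 0.626 0.263 [-0.    2.31 -0.32] 0.0
```

```bash
python3 - <<'E'
from h import *
a=.388; x=np.array([np.cos(a),np.sin(a),0]); y=np.array([-x[1],x[0],0]); up=rpy([np.pi,0,a])
def pose(t,r,z):
    R=Ro.from_rotvec(-y*t)*up; return x*r+[0,0,z]-R.apply([-.108,0,.012]),R
s=now()
for t,r,z,n in((.35,.6,.20,12),(.6,.6,.185,4),(1.0,.6,.185,6)): s=plan(s,pose(t,r,z),n,1,ease=(n==12))
p=[.001,.242,.428,.45,.097,.293]
E
```

```text
[[1,[1,0,2],[0.0,0.01,0.0]],[1,[5,0,8],[0.0,0.02,0.0]],[1,[6,-1,11],[0.0,0.04,0.0]],[1,[8,0,15],[0.0,0.05,0.0]],[1,[8,0,19],[0.0,0.05,0.0]],[1,[7,-1,20],[0.0,0.06,0.0]],[1,[7,0,20],[0.0,0.07,0.0]],[1,[4,-1,20],[0.0,0.05,0.0]],[1,[3,0,17],[0.0,0.05,0.0]],[1,[2,-1,13],[0.0,0.04,0.0]]]
[[1,[1,0,8],[0.0,0.02,0.0]],[1,[0,0,3],[0.0,0.01,0.0]]]
end [0.6453 0.2638 0.2479] [ 3.142 -0.35   0.388] maxstep 21.213203435596427 0.07
[[1,[-3,0,-3],[0.0,0.06,0.0]],[1,[-2,0,-3],[0.0,0.06,0.0]],[1,[-3,0,-4],[0.0,0.07,0.0]],[1,[-2,0,-3],[0.0,0.06,0.0]]]
end [0.6318 0.2583 0.2554] [ 3.142 -0.6    0.388] maxstep 5.0 0.07
[[1,[-2,0,-7],[0.0,0.07,0.0]],[1,[-2,0,-7],[0.0,0.06,0.0]],[1,[-1,0,-7],[0.0,0.07,0.0]],[1,[-1,0,-7],[0.0,0.07,0.0]],[1,[0,0,-8],[0.0,0.06,0.0]],[1,[0,0,-7],[0.0,0.07,0.0]]]
end [0.6    0.2453 0.2824] [ 3.142 -1.     0.388] maxstep 8.0 0.07
```

Request:
carry_out(
  commands=[
    [1,[1,0,2],[0,0.01,0]],
    [1,[5,0,8],[0,0.02,0]],
    [1,[6,-1,11],[0,0.04,0]],
    [1,[8,0,15],[0,0.05,0]],
    [1,[8,0,19],[0,0.05,0]],
    [1,[7,-1,20],[0,0.06,0]],
    [1,[7,0,20],[0,0.07,0]],
    [1,[4,-1,20],[0,0.05,0]],
    [1,[3,0,17],[0,0.05,0]],
    [1,[2,-1,13],[0,0.04,0]],
  ],
)

```text
time_s: 17.88
ee_pos: [0.641, 0.262, 0.2572]
eef_rot: [3.142, -0.321, 0.388]
force: [-0.3, -0.1, -1.4]
grip_width: 0.0135
grip_force: 50.0
```

Request:
carry_out(
  commands=[
    [1,[1,0,8],[0,0.02,0]],
    [1,[0,0,3],[0,0.01,0]],
    [1,[-3,0,-3],[0,0.06,0]],
    [1,[-2,0,-3],[0,0.06,0]],
    [1,[-3,0,-4],[0,0.07,0]],
    [1,[-2,0,-3],[0,0.06,0]],
  ],
)

```text
time_s: 18.62
ee_pos: [0.6315, 0.2582, 0.256]
eef_rot: [3.142, -0.603, 0.388]
force: [-0.1, -0.2, -2.4]
grip_width: 0.0142
grip_force: 50.0
```

Request:
carry_out(
  commands=[
    [1,[-2,0,-7],[0,0.07,0]],
    [1,[-2,0,-7],[0,0.06,0]],
    [1,[-1,0,-7],[0,0.07,0]],
    [1,[-1,0,-7],[0,0.07,0]],
    [1,[0,0,-8],[0,0.06,0]],
    [1,[0,0,-7],[0,0.07,0]],
    [1,[0,0,0],[0,0,0]],
    [1,[0,0,0],[0,0,0]],
  ],
)

```text
time_s: 19.62
ee_pos: [0.6002, 0.2455, 0.2829]
eef_rot: [-3.142, -0.999, 0.388]
force: [-0.6, 0.2, -1.7]
grip_width: 0.014
grip_force: 50.0
```

```bash
python3 - <<'E'
from h import *
img,K,R,t=P("side"); a=cv2.resize(img[90:230,210:370],(457,400))
b=P("wrist")[0]; cv2.imwrite("pics/g3.png",cv2.resize(np.hstack([a,b]),(800,292)))
o=ctrl.get_obs(); print(o["ee_pos"],o["eef_rot"],o["qpos"],o["force"])
E
```

```text
[0.60031343 0.24547158 0.28272947] [-3.14152698 -0.99974915  0.38799076] [0.30113608 0.05904799 1.9211432  0.4231167  0.17885447 1.10663791] [ 0.29122062  1.03115222 -2.09042846]
```

View pics/g3.png

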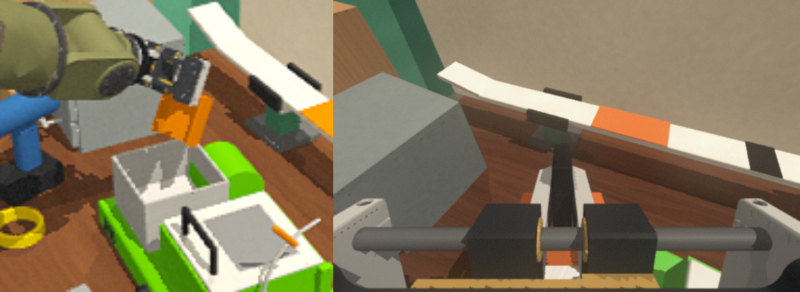

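The scoop is tipped with its mouth over the hopper at crop (180,140), and no balls show outside. I'll tilt back up and check for balls left in the scoop.

```bash
python3 - <<'E'
from h import *
s=now(); up=rpy([np.pi,0,.388])
s=plan(s,([.61,.25,.33],Ro.from_rotvec(-np.array([-np.sin(.388),np.cos(.388),0])*.3)*up),8,1,ease=False)
s=plan(s,([.59,.24,.40],up),4,1,ease=False)
E
```

```text
[[1,[6,0,-2],[0.0,-0.09,0.0]],[1,[5,0,-3],[0.0,-0.08,0.0]],[1,[5,0,-3],[0.0,-0.09,0.0]],[1,[5,0,-3],[0.0,-0.09,0.0]],[1,[5,0,-4],[0.0,-0.09,0.0]],[1,[4,0,-4],[0.0,-0.08,0.0]],[1,[4,0,-5],[0.0,-0.09,0.0]],[1,[4,-1,-5],[0.0,-0.09,0.0]]]
end [0.6101 0.2505 0.3301] [-3.142 -0.3    0.388] maxstep 6.48074069840786 0.09
[[1,[0,1,-18],[0.0,-0.07,0.0]],[1,[-2,0,-19],[0.0,-0.08,0.0]],[1,[-3,1,-18],[0.0,-0.07,0.0]],[1,[-4,0,-18],[0.0,-0.08,0.0]]]
end [0.5899 0.2401 0.4003] [-3.142  0.     0.388] maxstep 19.1049731745428 0.08
```

Request:
carry_out(
  commands=[
    [1,[6,0,-2],[0,-0.09,0]],
    [1,[5,0,-3],[0,-0.08,0]],
    [1,[5,0,-3],[0,-0.09,0]],
    [1,[5,0,-3],[0,-0.09,0]],
    [1,[5,0,-4],[0,-0.09,0]],
    [1,[4,0,-4],[0,-0.08,0]],
    [1,[4,0,-5],[0,-0.09,0]],
    [1,[4,-1,-5],[0,-0.09,0]],
  ],
)

```text
time_s: 20.72
ee_pos: [0.6101, 0.2499, 0.3303]
eef_rot: [3.14, -0.297, 0.386]
force: [0.3, -0.7, -2.5]
grip_width: 0.0138
grip_force: 50.0
```

Request:
carry_out(
  commands=[
    [1,[0,1,-18],[0,-0.07,0]],
    [1,[-2,0,-19],[0,-0.08,0]],
    [1,[-3,1,-18],[0,-0.07,0]],
    [1,[-4,0,-18],[0,-0.08,0]],
    [1,[0,0,0],[0,0,0]],
  ],
)

```text
time_s: 21.35
ee_pos: [0.5905, 0.2399, 0.4002]
eef_rot: [3.14, -0.002, 0.386]
force: [-0.2, 0.0, -3.0]
grip_width: 0.0139
grip_force: 50.0
```

```bash
python3 - <<'E'
from h import *
img,K,R,t=P("side"); cv2.imwrite("pics/g4.png",cv2.resize(img[90:220,210:370],None,fx=4,fy=4))
for n in["scoop","ball0_center"]: print(n,[(round(d["score"],2),np.round(d["at"],4).tolist()) for d in ctrl.place_of(n,"side")])
s=now(); print(s[0]); up=rpy([np.pi,0,.388])
s=plan(s,([.489,-.285,.40],up),18,1,arc=True)
s=plan(s,([.489,-.285,.0185],up),16,1)
E
```

```text
scoop [(0.71, [0.6453, -0.2289, 0.0034]), (0.57, [0.5266, 0.2113, 0.3836]), (0.52, [0.3747, -0.504, 0.0018])]
ball0_center []
[0.58961405 0.23984273 0.39892459]
[[1,[-1,4,0],[0.0,0.0,0.0]],[1,[-1,13,0],[0.0,0.0,0.0]],[1,[-4,22,0],[0.0,0.0,0.0]],[1,[-6,28,0],[0.0,0.0,0.0]],[1,[-9,34,0],[0.0,0.0,0.0]],[1,[-13,39,0],[0.0,0.0,0.0]],[1,[-17,42,0],[0.0,0.0,0.0]],[1,[-21,42,0],[0.0,0.0,0.0]],[1,[-25,41,0],[0.0,0.0,0.0]],[1,[-28,39,-1],[0.0,0.0,0.0]]]
[[1,[-30,35,0],[0.0,0.0,0.0]],[1,[-30,30,0],[0.0,0.0,0.0]],[1,[-29,26,0],[0.0,0.0,0.0]],[1,[-26,20,0],[0.0,0.0,0.0]],[1,[-21,15,0],[0.0,0.0,0.0]],[1,[-17,10,0],[0.0,0.0,0.0]],[1,[-10,6,0],[0.0,0.0,0.0]],[1,[-3,2,0],[0.0,0.0,0.0]]]
end [ 0.4893 -0.2849  0.4001] [ 3.141 -0.     0.387] maxstep 48.02082881417188 0.0
[[1,[0,0,4],[0.0,0.0,0.0]],[1,[0,0,11],[0.0,0.0,0.0]],[1,[0,0,17],[0.0,0.0,0.0]],[1,[0,0,24],[0.0,0.0,0.0]],[1,[0,0,29],[0.0,0.0,0.0]],[1,[0,0,33],[0.0,0.0,0.0]],[1,[0,0,36],[0.0,0.0,0.0]],[1,[0,0,37],[0.0,0.0,0.0]],[1,[0,0,37],[0.0,0.0,0.0]],[1,[0,0,36],[0.0,0.0,0.0]]]
[[1,[0,0,33],[0.0,0.0,0.0]],[1,[0,0,29],[0.0,0.0,0.0]],[1,[0,0,23],[0.0,0.0,0.0]],[1,[0,0,18],[0.0,0.0,0.0]],[1,[0,0,11],[0.0,0.0,0.0]],[1,[0,0,4],[0.0,0.0,0.0]]]
end [ 0.4895 -0.285   0.0181] [ 3.141 -0.     0.387] maxstep 37.0 0.0
```

View pics/g4.png

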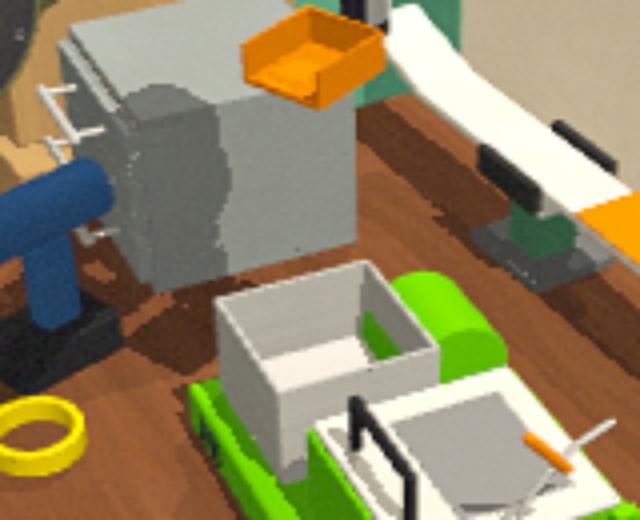

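The scoop at crop (315,60) is empty and no balls are on the bench; the hopper's V bottom is hidden from here. I'll carry the scoop back to its old spot.

Request:
carry_out(
  commands=[
    [1,[-1,4,0],[0,0,0]],
    [1,[-1,13,0],[0,0,0]],
    [1,[-4,22,0],[0,0,0]],
    [1,[-6,28,0],[0,0,0]],
    [1,[-9,34,0],[0,0,0]],
    [1,[-13,39,0],[0,0,0]],
    [1,[-17,42,0],[0,0,0]],
    [1,[-21,42,0],[0,0,0]],
    [1,[-25,41,0],[0,0,0]],
    [1,[-28,39,-1],[0,0,0]],
  ],
)

```text
time_s: 22.75
ee_pos: [0.5879, -0.0918, 0.4008]
eef_rot: [3.141, 0.0, 0.387]
force: [1.5, -0.8, -2.3]
grip_width: 0.0141
grip_force: 50.0
```

Request:
carry_out(
  commands=[
    [1,[-30,35,0],[0,0,0]],
    [1,[-30,30,0],[0,0,0]],
    [1,[-29,26,0],[0,0,0]],
    [1,[-26,20,0],[0,0,0]],
    [1,[-21,15,0],[0,0,0]],
    [1,[-17,10,0],[0,0,0]],
    [1,[-10,6,0],[0,0,0]],
    [1,[-3,2,0],[0,0,0]],
  ],
)

```text
time_s: 23.75
ee_pos: [0.4892, -0.2853, 0.401]
eef_rot: [3.141, -0.0, 0.387]
force: [-0.2, 0.1, -2.3]
grip_width: 0.0136
grip_force: 50.0
```

Request:
carry_out(
  commands=[
    [1,[0,0,10],[0,0,0]],
    [1,[0,0,20],[0,0,0]],
    [1,[0,0,35],[0,0,0]],
    [1,[0,0,45],[0,0,0]],
    [1,[0,0,50],[0,0,0]],
    [1,[0,0,50],[0,0,0]],
    [1,[0,0,50],[0,0,0]],
    [1,[0,0,45],[0,0,0]],
    [1,[0,0,30],[0,0,0]],
    [1,[0,0,15],[0,0,0]],
  ],
)

```text
time_s: 25.0
ee_pos: [0.489, -0.2838, 0.0489]
eef_rot: [-3.139, 0.001, 0.389]
force: [-0.0, -0.2, -1.2]
grip_width: 0.0136
grip_force: 50.0
```

Request:
carry_out(
  commands=[
    [1,[0,0,10],[0,0,0]],
    [1,[0,0,8],[0,0,0]],
    [1,[0,0,7],[0,0,0]],
    [1,[0,0,4],[0,0,0]],
    [1,[0,0,1],[0,0,0]],
    [1,[0,0,0],[0,0,0]],
  ],
)

```text
time_s: 25.75
ee_pos: [0.4896, -0.285, 0.0211]
eef_rot: [3.141, -0.0, 0.388]
force: [-0.1, 0.0, -1.7]
grip_width: 0.0137
grip_force: 50.0
```

Request:
carry_out(
  commands=[
    [1,[0,0,2],[0,0,0]],
    [1,[0,0,1],[0,0,0]],
    [1,[0,0,0],[0,0,0]],
  ],
)

```text
time_s: 26.12
ee_pos: [0.4895, -0.2849, 0.0178]
eef_rot: [-3.142, 0.0, 0.388]
force: [0.1, 0.5, -2.1]
grip_width: 0.0139
grip_force: 50.0
```

Request:
carry_out(
  commands=[
    [0.75,[0,0,0],[0,0,0]],
    [0.5,[0,0,0],[0,0,0]],
    [0.3,[0,0,0],[0,0,0]],
    [0.3,[0,0,-5],[0,0,0]],
    [0.3,[0,0,-25],[0,0,0]],
    [0.3,[0,0,-50],[0,0,0]],
    [0.3,[0,0,-55],[0,0,0]],
    [0.3,[0,0,-55],[0,0,0]],
    [0.3,[0,0,-55],[0,0,0]],
    [0.3,[0,0,-50],[0,0,0]],
  ],
)

```text
time_s: 27.38
ee_pos: [0.4892, -0.2847, 0.3156]
eef_rot: [3.14, -0.001, 0.388]
force: [0.0, -0.3, -0.3]
grip_width: 0.0656
grip_force: 0.0
```

```bash
python3 - <<'E'
from h import *
for c in("side","wrist","top"):
    img,K,R,t=P(c)
    for n in["scoop","scoop_grip","ball0_center","cover_bar","cover_hinge"]: print(c,n,[(round(d["score"],2),np.round(d["at"],4).tolist()) for d in ctrl.place_of(n,c)])
    if c=="top": A=cv2.resize(img[140:240,235:365],(520,400))
    if c=="side": B=cv2.resize(img[130:330,250:410],(320,400))
cv2.imwrite("pics/g5.png",cv2.resize(np.hstack([A,B]),(798,380)))
s=now(); print(s[0])
s=plan(s,([.463,.007,.34],rpy([np.pi,0,1.447])),12,.3,arc=True,ease=False)
E
```

```text
side scoop [(0.95, [0.4262, -0.3131, -0.0016]), (0.95, [0.6429, -0.2295, 0.0037])]
side scoop_grip [(0.76, [0.637, -0.177, 0.0277]), (0.55, [0.4944, -0.2849, 0.0299])]
side ball0_center [(0.3, [0.624, -0.0112, 0.1367])]
side cover_bar [(0.57, [0.4637, 0.0085, 0.1863])]
side cover_hinge [(0.58, [0.6233, -0.009, 0.1329])]
wrist scoop [(0.87, [0.4256, -0.3079, 0.0024]), (0.86, [0.6402, -0.2212, 0.0045])]
wrist scoop_grip [(0.75, [0.6347, -0.1759, 0.0292]), (0.55, [0.4933, -0.2813, 0.0347])]
wrist ball0_center []
wrist cover_bar [(0.8, [0.4647, 0.0098, 0.1898])]
wrist cover_hinge []
top scoop [(0.8, [0.6447, -0.2281, 0.0012]), (0.21, [0.5263, 0.2078, 0.1476])]
top scoop_grip [(0.56, [0.6402, -0.1758, 0.0258])]
top ball0_center [(0.61, [0.5177, 0.206, 0.0725]), (0.55, [0.6874, -0.3271, 0.0033])]
top cover_bar [(0.95, [0.463, 0.004, 0.184]), (0.22, [0.2926, -0.3198, 0.0019])]
top cover_hinge [(0.62, [0.623, -0.013, 0.1357])]
[ 0.48951305 -0.28485327  0.31288419]
[[0.3,[14,-23,-2],[0.0,0.0,-0.09]],[0.3,[15,-21,-3],[0.0,0.0,-0.09]],[0.3,[16,-21,-2],[0.0,0.0,-0.08]],[0.3,[16,-20,-2],[0.0,0.0,-0.09]],[0.3,[17,-19,-2],[0.0,0.0,-0.09]],[0.3,[17,-19,-3],[0.0,0.0,-0.09]],[0.3,[17,-17,-2],[0.0,0.0,-0.09]],[0.3,[18,-16,-2],[0.0,0.0,-0.09]],[0.3,[19,-15,-2],[0.0,0.0,-0.08]],[0.3,[18,-15,-3],[0.0,0.0,-0.09]]]
[[0.3,[19,-14,-2],[0.0,0.0,-0.09]],[0.3,[19,-12,-2],[0.0,0.0,-0.09]]]
end [0.4635 0.0072 0.3399] [-3.142 -0.     1.448] maxstep 27.0 0.09
```

View pics/g5.png

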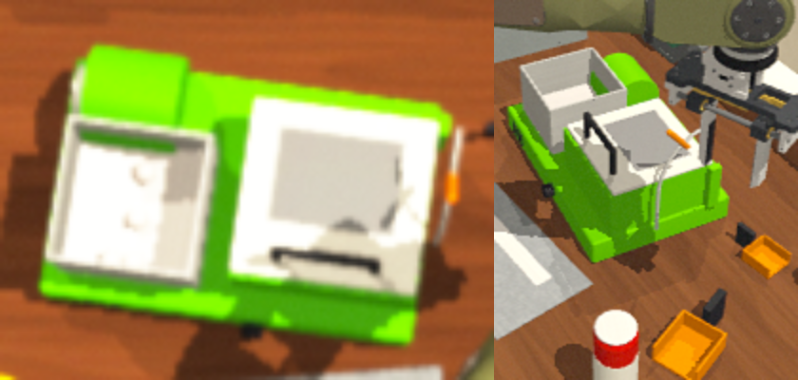

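The scoop stands empty and upright at right-crop (690,345). Balls show in the hopper at left-crop (140,175) and (130,215), and none are anywhere else. Now above the bar.

Request:
carry_out(
  commands=[
    [0.3,[14,-23,-2],[0,0,-0.09]],
    [0.3,[15,-21,-3],[0,0,-0.09]],
    [0.3,[16,-21,-2],[0,0,-0.08]],
    [0.3,[16,-20,-2],[0,0,-0.09]],
    [0.3,[17,-19,-2],[0,0,-0.09]],
    [0.3,[17,-19,-3],[0,0,-0.09]],
    [0.3,[17,-17,-2],[0,0,-0.09]],
    [0.3,[18,-16,-2],[0,0,-0.09]],
    [0.3,[19,-15,-2],[0,0,-0.08]],
    [0.3,[18,-15,-3],[0,0,-0.09]],
  ],
)

```text
time_s: 29.52
ee_pos: [0.4786, -0.0355, 0.3359]
eef_rot: [-3.142, -0.0, 1.271]
force: [0.2, -0.0, -0.5]
grip_width: 0.0658
grip_force: 0.0
```

Request:
carry_out(
  commands=[
    [0.3,[19,-14,-2],[0,0,-0.09]],
    [0.3,[19,-12,-2],[0,0,-0.09]],
    [0.3,[0,0,0],[0,0,0]],
    [0.3,[0,0,0],[0,0,0]],
  ],
)

```text
time_s: 30.02
ee_pos: [0.4636, 0.0068, 0.3399]
eef_rot: [3.142, 0.0, 1.446]
force: [-0.3, -0.1, -0.1]
grip_width: 0.0663
grip_force: 0.0
```

```bash
python3 - <<'E'
from h import *
img,K,R,t=P("wrist"); cv2.imwrite("pics/w2.png",img)
for n in["cover_bar","cover_hinge","hopper_mouth","ball0_center"]: print(n,[(round(d["score"],2),np.round(d["at"],4).tolist(),px(d["at"],K,R,t).round().tolist()) for d in ctrl.place_of(n,"wrist")])
g=ctrl.outline_of("cover_bar","wrist"); print([(round(d["score"],2),d["region"].sum()) for d in g])
for c in("side","top"):
    P(c); print([(round(d["score"],2),np.round(d["at"],4).tolist()) for d in ctrl.place_of("cover_bar",c)])
print(now()[0],ctrl.get_obs()["eef_rot"])
E
```

```text
cover_bar [(0.83, [0.4637, 0.0094, 0.1877], [313.0, 184.0]), (0.62, [0.5499, 0.0975, 0.0011], [359.0, 99.0])]
cover_hinge [(0.64, [0.6243, -0.0124, 0.135], [438.0, 176.0])]
hopper_mouth [(0.72, [0.5155, -0.114, 0.2485], [377.0, 306.0]), (0.6, [0.4735, 0.2093, 0.0689], [301.0, 16.0])]
ball0_center [(0.83, [0.5157, 0.2077, 0.0659], [333.0, 14.0])]
[(0.94, np.int64(20531)), (0.65, np.int64(1451))]
[(0.71, [0.462, 0.0106, 0.188])]
[(0.92, [0.4618, 0.0034, 0.1868]), (0.72, [0.5146, -0.1069, 0.248]), (0.51, [0.5686, 0.2058, 0.0671]), (0.5, [0.4952, -0.281, 0.0308])]
[0.46347906 0.00710571 0.33988872] [-3.14157244e+00  1.70232046e-05  1.44759012e+00]
```

View pics/w2.png

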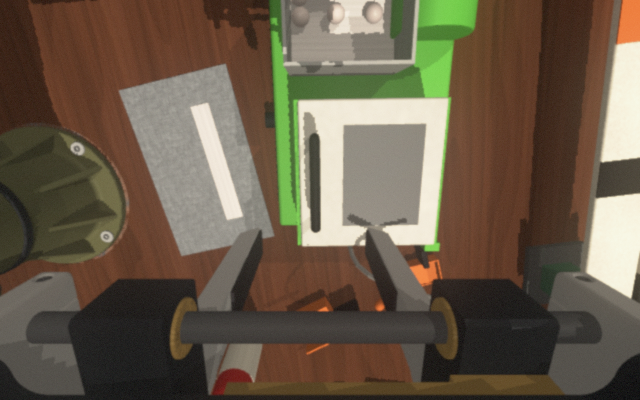

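The bar stands upright in the picture at (315,183), so the jaw's yaw is right, and balls show in the hopper at (300,15), (335,14) and (373,12). Descend on the bar and grip.

Request:
carry_out(
  commands=[
    [0.3,[0,0,20],[0,0,0]],
    [0.3,[0,0,40],[0,0,0]],
    [0.3,[0,0,45],[0,0,0]],
    [0.3,[0,0,35],[0,0,0]],
    [0.3,[0,0,20],[0,0,0]],
    [0.3,[0,0,11],[0,0,0]],
    [0.3,[0,0,0],[0,0,0]],
    [1,[0,0,0],[0,0,0]],
    [1,[0,0,0],[0,0,0]],
    [1,[0,0,0],[0,0,0]],
  ],
  squeeze=30,
)

```text
time_s: 31.78
ee_pos: [0.4636, 0.0072, 0.1693]
eef_rot: [3.141, -0.0, 1.448]
force: [-0.3, -0.1, 0.1]
grip_width: 0.0391
grip_force: 0.0
```

Request:
carry_out(
  commands=[
    [1,[0,0,0],[0,0,0]],
    [1,[0,0,0],[0,0,0]],
    [1,[0,0,0],[0,0,0]],
    [1,[0,0,0],[0,0,0]],
    [1,[0,0,0],[0,0,0]],
    [1,[0,0,0],[0,0,0]],
  ],
)

```text
time_s: 32.52
ee_pos: [0.4652, 0.007, 0.1692]
eef_rot: [3.137, -0.0, 1.448]
force: [14.6, -0.9, -7.0]
grip_width: 0.0109
grip_force: 30.0
```

```bash
python3 - <<'E'
from h import *
s=now(); R=s[1]; my=-.12; xm=np.array([np.cos(my),np.sin(my),0])
hinge=np.array([.624,-.0115,.135]); b=R.apply([0,0,-.019])
print(s[0],"bar",s[0]+b,(s[0]+b-hinge)@xm,s[0][2]+b[2]-.135)
bar0=s[0]+b
# rotate the bar point about the hinge line by th, tool upright, n rows
off=np.array([(bar0-hinge)@xm,(bar0-hinge)[2]])
p=s[0].copy(); rows=[]
N=24
for i in range(1,N+1):
    th=.873*(1-np.cos(np.pi*i/N))/2
    q=np.array([off[0]*np.cos(th)+off[1]*np.sin(th),-off[0]*np.sin(th)+off[1]*np.cos(th)])-off
    g=s[0]+xm*q[0]+[0,0,q[1]]
    sh=np.round(R.inv().apply(g-p)*1000); p=p+R.apply(sh/1000); rows.append([1,[int(v) for v in sh],[0,0,0]])
for k in(0,10,20): print(str(rows[k:k+10]).replace(" ",""))
print(p, ctrl.get_obs()["qpos"])
E
```

```text
[0.46519474 0.00696503 0.16923466] bar [0.46510662 0.0069724  0.18823446] -0.1599620914345973 0.05323445501608173
[[1,[0,0,-1],[0,0,0]],[1,[0,1,-1],[0,0,0]],[1,[0,1,-3],[0,0,0]],[1,[0,1,-4],[0,0,0]],[1,[0,3,-5],[0,0,0]],[1,[0,2,-6],[0,0,0]],[1,[0,3,-6],[0,0,0]],[1,[0,4,-7],[0,0,0]],[1,[0,5,-8],[0,0,0]],[1,[0,5,-7],[0,0,0]]]
[[1,[0,6,-7],[0,0,0]],[1,[0,7,-7],[0,0,0]],[1,[0,7,-7],[0,0,0]],[1,[0,7,-6],[0,0,0]],[1,[0,7,-6],[0,0,0]],[1,[0,7,-5],[0,0,0]],[1,[0,7,-4],[0,0,0]],[1,[0,6,-4],[0,0,0]],[1,[0,6,-3],[0,0,0]],[1,[0,4,-2],[0,0,0]]]
[[1,[0,4,-2],[0,0,0]],[1,[0,3,-1],[0,0,0]],[1,[0,2,-1],[0,0,0]],[1,[0,0,0],[0,0,0]]]
[ 0.56197478 -0.00502523  0.27268927] [-6.37245161e-02  1.43643959e-01  1.80015967e+00 -9.88091784e-05
  1.19313599e+00  5.93803910e-02]
```

Request:
carry_out(
  commands=[
    [1,[0,2,-1],[0,0,0]],
    [1,[0,1,-1],[0,0,0]],
    [1,[0,1,-3],[0,0,0]],
    [1,[0,1,-4],[0,0,0]],
    [1,[0,3,-5],[0,0,0]],
    [1,[0,2,-6],[0,0,0]],
    [1,[0,3,-6],[0,0,0]],
    [1,[0,4,-7],[0,0,0]],
  ],
)

```text
time_s: 33.52
ee_pos: [0.4795, 0.0053, 0.2022]
eef_rot: [-3.139, -0.0, 1.448]
force: [-11.0, 1.3, 1.4]
grip_width: 0.011
grip_force: 30.0
```

Request:
carry_out(
  commands=[
    [1,[0,5,-8],[0,0,0]],
    [1,[0,5,-7],[0,0,0]],
    [1,[0,6,-7],[0,0,0]],
    [1,[0,7,-7],[0,0,0]],
    [1,[0,7,-7],[0,0,0]],
    [1,[0,7,-6],[0,0,0]],
  ],
)

```text
time_s: 34.28
ee_pos: [0.5155, 0.0013, 0.247]
eef_rot: [-3.139, -0.001, 1.448]
force: [-29.3, 4.1, 27.4]
grip_width: 0.0109
grip_force: 30.1
```

Request:
carry_out(
  commands=[
    [1,[0,7,-6],[0,0,0]],
    [1,[0,7,-5],[0,0,0]],
    [1,[0,7,-4],[0,0,0]],
    [1,[0,6,-4],[0,0,0]],
    [1,[0,6,-3],[0,0,0]],
    [1,[0,4,-2],[0,0,0]],
    [1,[0,4,-2],[0,0,0]],
    [1,[0,3,-1],[0,0,0]],
    [1,[0,2,-1],[0,0,0]],
    [1,[0,0,0],[0,0,0]],
  ],
)

```text
time_s: 35.52
ee_pos: [0.5629, -0.0043, 0.2741]
eef_rot: [3.139, -0.002, 1.449]
force: [-9.1, 6.0, 10.2]
grip_width: 0.0112
grip_force: 30.1
```

Request:
carry_out(
  commands=[
    [1,[0,0,0],[0,0,0]],
    [1,[0,0,0],[0,0,0]],
    [1,[0,0,0],[0,0,0]],
  ],
)

```text
time_s: 35.9
ee_pos: [0.5628, -0.0042, 0.2741]
eef_rot: [3.139, -0.002, 1.449]
force: [-8.6, 7.3, 10.0]
grip_width: 0.0113
grip_force: 30.1
```

```bash
python3 - <<'E'
from h import *
img,K,R,t=P("side"); A=cv2.resize(img[120:340,250:410],(400,550))
for n in["cover_bar","scoop_grip","scoop"]: print(n,[(round(d["score"],2),np.round(d["at"],4).tolist()) for d in ctrl.place_of(n,"side")])
B=cv2.resize(P("top")[0][140:240,235:335],(400,400)); B=cv2.copyMakeBorder(B,0,150,0,0,0); cv2.imwrite("pics/f.png",np.hstack([A,B]))
print([(round(d["score"],2),np.round(d["at"],4).tolist()) for d in ctrl.place_of("ball0_center","top")])
o=ctrl.get_obs(); b=o["ee_pos"]+rpy(o["eef_rot"]).apply([0,0,-.019]); xm=np.array([np.cos(-.12),np.sin(-.12),0]); d=b-[.624,-.0115,.135]
print(b,np.hypot(d@xm,d[2]),"cover",np.arctan2(d[2],-d@xm)-np.arctan2(.053,.16),o["force"],o["grip_force"],o["time_s"])
E
```

```text
cover_bar [(0.93, [0.562, -0.0026, 0.292])]
scoop_grip [(0.93, [0.6358, -0.1771, 0.0268]), (0.66, [0.4927, -0.2844, 0.0306])]
scoop [(0.87, [0.4293, -0.3114, 0.0011]), (0.68, [0.642, -0.2291, 0.0023])]
[(0.59, [0.5193, 0.2081, 0.0732])]
[ 0.56279285 -0.0042504   0.29303482] 0.16962859573256978 cover 0.8790588557339947 [-8.12245554  6.12979867 11.32752956] 30.05939394235611 36.2
```

View pics/f.png

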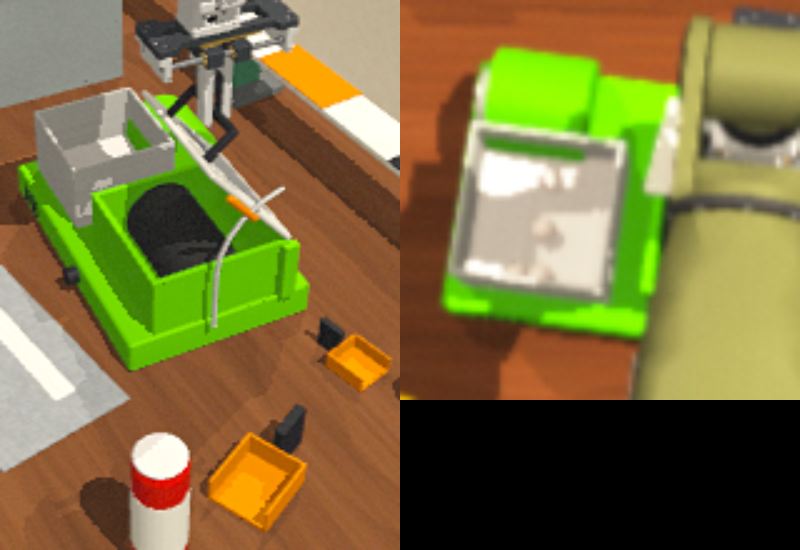

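The cover is held open at about 0.88 rad, level with the orange tab at (240,207). The empty scoop stands upright at (258,480), and balls show in the hopper at (550,170), (545,232) and (515,268). Handing in.

```bash
python3 -c "
from station import ctrl
print(ctrl.hand_in())"
```

```text
the job is handed in; nothing more can be done
None
```

The job is handed in with no verdict returned: the balls are tipped into the hopper (three picked out in the pictures, none seen elsewhere), the empty scoop stands upright on the bench, and the cover is held at about 50° (0.88 rad).

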